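Put the checker paddle away in the slotted block

TASK

Put the checker paddle away: slide it blade first into the one slot of the brown wooden block that takes it fully home, with its red handle up against the block, and let go. The three slots look alike but only one is deep enough, so feel how far the blade goes and try another slot if it stops short. Leave the backgammon case, the bowl, the doubling cube and the checkers where they are.

Things in the scene. Friction and masses are not known exactly. Their poses are not given: they have to be found in the camera images.
- paddle_grip (a point): Checker paddle, rigid, 195 mm long, 0.14 to 0.22 kg, lying flat: red handle 110 long, 22 wide, 24 high; flat metal blade 85 long, 48 wide, 6 thick; one shared flat underside. This point: centre of the handle, 12 mm above the underside, 55 mm behind the shoulder where the blade begins. x along the paddle to the blade's tip, y across, z up out of its top side. Centre of mass about 25 mm ahead
- paddle_tip (a point): Middle of the blade's leading edge, half-way through its thickness (3 mm above the underside), 85 mm ahead of the shoulder, 140 mm ahead of paddle_grip and 9 mm lower. Same axes as paddle_grip
- block: Fixed brown wooden block, 212 mm wide, 107 mm high, with three slots in a row. Origin on the shelf below the middle slot's mouth; x points horizontally out of the mouth side, y along the row, z up. The flat mouth face is square to the slots and reaches 32 mm above and 20 mm below their middle line. The way out of a slot runs along x and upward, 35 degrees above horizontal; the way in is down and back
- slot_mid (a point): Middle of the middle slot's mouth, in the mouth face, 80 mm above the shelf; axes as the block (not tilted). Each slot is 54 mm wide along block y and 11 mm high (square to the slope), no chamfer. One slot, a different one each time and not reported, is 90 mm deep: the handle's shoulder meets the face before the tip meets the end. The other two end at 38 and 56 mm. The ends are rigid
- slot_left (a point): The same for the slot at block y = +64 mm, 80 mm above the shelf. In a slot the paddle's top side faces up and the blade's middle line runs along the slot's; the handle, 18 mm higher than the blade's top, stays outside, its shoulder against the mouth face
- slot_right (a point): The same for the slot at block y = -64 mm, 80 mm above the shelf; axes as the block (not tilted)
- case: Closed black hard plastic backgammon case, 180 by 320 mm, 52 mm high, loose; origin under its centre. Bystander
- bowl: Stainless steel bowl, rim diameter 140 mm, 55 mm high, loose; origin under its centre. Bystander
- cube: Clear acrylic doubling cube with amber core, 32 mm, loose; origin under its centre. Bystander
- checker0: White resin checker, 40 mm across, 12 mm high, lying flat, loose; origin under its centre. Bystander
- checker1: White resin checker, 40 mm across, 12 mm high, lying flat, loose; origin under its centre. Bystander
- checker2: White resin checker, 40 mm across, 12 mm high, lying flat, loose; origin under its centre. Bystander
- checker3: White resin checker, 40 mm across, 12 mm high, lying flat, loose; origin under its centre. Bystander

How it is judged (in metres and radians):
At the end, for the whole second after the job is handed in: The blade is fully in the deep slot: its tip at least 77 mm in (handle shoulder within about 7 mm of the block's mouth face), paddle lying square in the slot (cross axis within 0.2 rad of the block's), at rest and released (x of paddle_tip in the frame of block between -0.085 and -0.0635 m and z of paddle_tip in the frame of block between 0.018 and 0.048 m and y of paddle_tip in the frame of block between -0.085 and 0.085 m and angle between the y axis of paddle_tip and the y axis of block, either way round below 0.2 rad and linear speed of paddle below 0.02 m/s); the robot touches nothing.
It fails at once if the backgammon case is displaced by more than 30 mm (distance of case from where it was at the start of the episode above 0.03 m).
It fails at once if the steel bowl is displaced by more than 30 mm (distance of bowl from where it was at the start of the episode above 0.03 m).
It fails at once if the doubling cube is displaced by more than 30 mm (distance of cube from where it was at the start of the episode above 0.03 m).
It fails at once if a checker is displaced by more than 30 mm (distance of any of checker0, checker1, checker2, checker3 from where it was at the start of the episode above 0.03 m).
It also fails if it takes over 61 s, if anything falls off the work surface, if the arm or the gripper's body presses on something with over 40 N, if the wrist force passes 120 N, or if a joint passes its speed limit or range.

ROBOT

A 6-joint arm with a two-finger parallel gripper is mounted at the origin on the work surface. World frame = base frame: x ahead of the robot, y to its left, z up, the work surface at z = 0. Lengths are in mm, angles in rad, forces in N, time in s.
With the tool pointing down it reaches from about 375 to 975 mm from the base axis. Payload 3.8 kg.
Tool frame: the origin (TCP) lies between the finger pads; the fingertips stand 22 mm ahead of it and the grasp point (between the pads) lies 3 mm ahead of it; z points along the fingers, y is the line along which they close (so a half turn about z gives the same grasp; the last joint's range is limited). The gripper opens to 85 mm and grips with 20 to 120 N. Pads are 22 mm wide; open, the fingers measure 114 mm over their backs; the gripper's body (76 mm by 85 mm) begins 54 mm behind the grasp point. The pads swing forward as they close: fully open they stand 13 mm farther back than shut.
Start: joints at [1.154, 0.264, 1.604, -0, 1.274, -0.037], TCP at [250.243, 626.894, 220.08] pointing down, gripper open.
Joint ranges: [-2.63, 2.63], [-0.94, 2.18], [0.31, 2.57], [-1.31, 4.45], [0, 2.66], [-2.55, 2.55]. Speed limits (rad/s): [2.57, 2.57, 3.14, 3.14, 3.14, 3.14].

INTERFACE

Orientations are given as a unit quaternion [w, x, y, z].
In Python, from workcell import * gives the robot as it stands. Calls block until the motion is done:
- reach(position, orientation): joint-space move of the TCP to a pose.
- move_linear(position, speed=150, ori=None, stop_force=None): straight line of the TCP; ori=None keeps the orientation; speed is the mean speed in mm/s. With stop_force (N) it stops when the force on the tool has changed by that much, and returns True; else False.
- move_joints(angles): joint-space move.
- set_gripper(opening, f_grip=None): finger opening in mm; f_grip is the grip in N (None keeps the last); returns when the fingers have stopped.
- hold(seconds).
- inverse_kinematics(position, orientation): joint angles nearest the present ones, or None.
- observe(): the state.
- get_image(name): name is "scene" or "top" or "wrist"; returns a dict with "color" (420x560x3 uint8, blue, green, red), "intrinsics" (3x3 intrinsics, pixels), "R" (3x3) and "t" (3): a world point X has camera coordinates R X + t; the wrist camera has in their place "mount" (4x4, takes a point from camera to tool coordinates, whose origin is the TCP and whose axes are the flange's). Camera axes: x right, y down, z forward; pixel columns grow to the right and rows downward; lengths in mm; the calibration is good to about 2 mm. A picture is of the moment at which its call begins: read the wrist's pose just before it. There is no depth.
A pose or a line that the arm cannot do raises Unreachable and nothing moves.
- sign_off(): hands the job in; it is judged then, once.
The state is a dict: "t": time; "q": joint angles; "joint_velocities": joint speeds; "tau": joint torques, N m; "eef_pos": TCP position; "orientation": TCP orientation; "ft_force": force on the tool from outside, world axes, zero at the start; "wrist_torque": the same for the moment, N m; "grip_width": finger opening in mm; "finger_force": force on a finger pad.
Only numpy, scipy, OpenCV 4.12 (cv2) and the standard library are available. Lean on these libraries where they do the work, as an engineer would, in place of code of your own. Each camera call takes 0.05 s, during which the arm holds its last target. There are 200 camera calls.

## Working session

There is one attempt and no reset: what is moved stays moved. The work goes in short steps, each a Python script; the robot and the scene stay as the last script left them, time stands still between calls to the robot, and variables do not carry over. Pictures are saved under pics/ and viewed, at most 10 in all, crops included, and the job is handed in when it is done.

```bash
mkdir -p pics; ls; python3 - <<'E'
from workcell import *
import cv2,numpy as np
for n in("scene","top"):
    d=get_image(n);cv2.imwrite(f"pics/{n}0.png",d["color"]);np.savez(f"pics/{n}0.npz",**d)
    print(n,d["intrinsics"],(-d["R"].T@d["t"]).round(),d["R"].round(3))
d=get_image("wrist");print(d["mount"].round(3),d["intrinsics"])
s=observe();print(s)
E
```

```text
pics
scene [[385.91601075   0.         276.31062912]
 [  0.         385.91601075 209.72132638]
 [  0.           0.           1.        ]] [1140.   20.  819.] [[ 0.06   0.998  0.012]
 [ 0.769 -0.039 -0.638]
 [-0.637  0.047 -0.77 ]]
top [[418.91389289   0.         277.08589549]
 [  0.         418.91389289 210.91801798]
 [  0.           0.           1.        ]] [ 494.   41. 1204.] [[-0.015 -1.    -0.019]
 [-0.999  0.016 -0.051]
 [ 0.051  0.019 -0.999]]
[[ 0.00000e+00 -9.50000e-01 -3.12000e-01  7.87090e+01]
 [ 1.00000e+00  1.00000e-03 -1.00000e-03 -1.91000e-01]
 [ 1.00000e-03 -3.12000e-01  9.50000e-01 -1.54397e+02]
 [ 0.00000e+00  0.00000e+00  0.00000e+00  1.00000e+00]] [[343.03980671   0.         275.81311834]
 [  0.         343.03980671 208.00500199]
 [  0.           0.           1.        ]]
{'t': 0.15, 'q': array([ 1.15407391e+00,  2.64607951e-01,  1.60507566e+00,  3.41565585e-05,
        1.27371293e+00, -3.69017503e-02]), 'joint_velocities': array([-0.00099503, -0.00305069, -0.00352218, -0.00018223, -0.00089643,
       -0.00157727]), 'tau': array([ 1.12494505e-03, -5.15902269e+01, -3.67961526e+01,  2.08368670e-05,
        7.98791181e-03,  1.80799290e-06]), 'eef_pos': array([250.00852059, 626.34935791, 219.02099452]), 'orientation': array([-2.18729383e-04,  1.88775689e-01,  9.82019819e-01, -8.75170510e-04]), 'ft_force': array([ 0.33354489, -0.28299693, -0.02549533]), 'wrist_torque': array([-0.01763561, -0.02427303,  0.00676773]), 'finger_force': 0.0, 'grip_width': 85.2572747264959}
```

View pics/scene0.png

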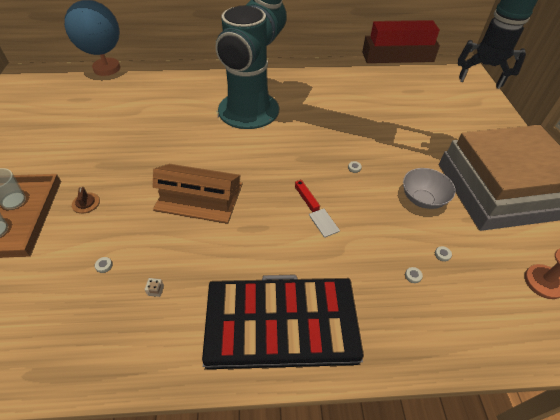

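View pics/top0.png

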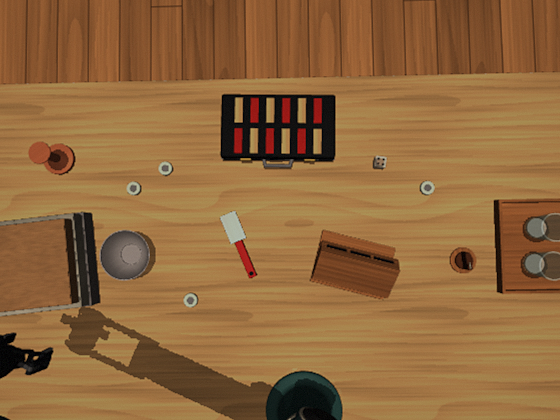

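The scene view shows the paddle at about (317,207), with a red handle and white blade. The block is at (197,190), with its three mouths at (168,183), (191,187) and (215,190) facing away from the robot. In the top view the paddle is at (240,243) and the slots are near (336,247), (362,253) and (387,258). Next I'll triangulate these.

```bash
cat > h.py <<'E'
import cv2,numpy as np
from scipy.spatial.transform import Rotation as Ro
def rot(q): return Ro.from_quat(q,scalar_first=True).as_matrix()
def quat(R): return Ro.from_matrix(R).as_quat(scalar_first=True)
def cam(d,s=None):
    "camera centre, camera-to-world rotation"
    if "R" in d: return -d["R"].T@d["t"], d["R"].T
    R=rot(s["orientation"]); m=d["mount"]
    return s["eef_pos"]+R@m[:3,3], R@m[:3,:3]
def ray(d,uv,s=None):
    c,R=cam(d,s); v=R@np.linalg.inv(d["intrinsics"])@[uv[0],uv[1],1]
    return c,v/np.linalg.norm(v)
def plane(d,uv,z,s=None):
    c,v=ray(d,uv,s); return c+v*(z-c[2])/v[2]
def tri(rays):
    A=[np.eye(3)-np.outer(v,v) for c,v in rays]
    p=np.linalg.solve(sum(A),sum(a@c for a,(c,v) in zip(A,rays)))
    return p,[round(float(np.linalg.norm(a@(p-c))),1) for a,(c,v) in zip(A,rays)]
def proj(d,X,s=None):
    c,R=cam(d,s); p=d["intrinsics"]@(R.T@(np.asarray(X)-c)); return p[:2]/p[2]
def blobs(mask,amin=15,amax=1e9):
    n,l,st,ce=cv2.connectedComponentsWithStats(mask.astype(np.uint8))
    return [(ce[i],st[i]) for i in range(1,n) if amin<=st[i,4]<=amax],l
E
python3 - <<'E'
from h import *
D={n:dict(np.load(f"pics/{n}0.npz")) for n in("scene","top")}
roi={"scene":(150,165,245,205),"top":(315,232,405,270)}
pr={"scene":(285,170,345,240),"top":(215,205,262,282)}
S={};P={}
for n,d in D.items():
    c=d["color"].astype(int);x0,y0,x1,y1=roi[n]
    m=np.zeros(c.shape[:2],bool);m[y0:y1,x0:x1]=(c.max(2)<40)[y0:y1,x0:x1]
    b,_=blobs(m,8);print(n,[(x[0].round(1),x[1]) for x in b])
    S[n]=sorted([x[0] for x in b],key=lambda p:p[0])
    x0,y0,x1,y1=pr[n];z=np.zeros(m.shape,bool);z[y0:y1,x0:x1]=1
    red=z&(c[...,2]>110)&(c[...,1]<50)
    wh=z&(c.min(2)>135)
    P[n]=[]
    for k in(red,wh):
        pts=np.argwhere(k)[:,::-1].astype(np.float32)
        r=cv2.minAreaRect(pts);P[n].append(r);print(n,r,len(pts))
if all(len(v)==3 for v in S.values()):
  for a,b in zip(S["scene"],S["top"]): print("slot",tri([ray(D["scene"],a),ray(D["top"],b)]))
for k in(0,1): print("paddle",tri([ray(D[n],P[n][k][0]) for n in D]))
E
```

```text
scene [(array([167.1, 182.6]), array([158, 180,  19,   6,  58], dtype=int32)), (array([190. , 186.4]), array([181, 184,  19,   6,  60], dtype=int32)), (array([213.9, 190.2]), array([205, 188,  19,   6,  61], dtype=int32))]
scene ((306.7903137207031, 193.93099975585938), (33.14306640625, 6.362430095672607), 54.24611282348633) 195
scene ((324.2997131347656, 221.98138427734375), (29.871519088745117, 15.75979995727539), 55.491477966308594) 425
top [(array([336.3, 247.7]), array([327, 245,  20,   6,  39], dtype=int32)), (array([360.3, 253.8]), array([351, 251,  19,   7,  41], dtype=int32)), (array([316.5, 258.5]), array([315, 252,   4,  14,  18], dtype=int32)), (array([383.3, 259.7]), array([374, 257,  20,   6,  38], dtype=int32))]
top ((245.0305938720703, 258.6976623535156), (38.078094482421875, 7.2760701179504395), 67.16634368896484) 266
top ((232.63018798828125, 226.6124267578125), (29.000003814697266, 16.384618759155273), 67.38013458251953) 469
paddle (array([420.77234062, 156.92450197,  14.71213147]), [1.3, 1.3])
paddle (array([512.42969585, 193.90048957,   1.77043297]), [2.4, 2.4])
```

```bash
cat >> h.py <<'E'
def frame(x,z,sg):
    "tool R for paddle axes x,z; paddle x = sg*tool x, tool z=-paddle z"
    x=np.array(x)/np.linalg.norm(x);zt=-np.array(z)/np.linalg.norm(z);xt=sg*x
    return np.stack([xt,np.cross(zt,xt),zt],1)
def block_axes(psi):
    by=np.array([-np.sin(psi),np.cos(psi),0]);bx=np.array([np.cos(psi),np.sin(psi),0]);t=np.radians(35);Z=np.array([0,0,1.])
    out=bx*np.cos(t)+Z*np.sin(t); up=-bx*np.sin(t)+Z*np.cos(t)
    return bx,by,out,up
E
python3 - <<'E'
from h import *
from workcell import *
D={n:dict(np.load(f"pics/{n}0.npz")) for n in("scene","top")}
S=[]
for a,b in zip([(167.1,182.6),(190,186.4),(213.9,190.2)],[(383.3,259.7),(360.3,253.8),(336.3,247.7)]):
    p,e=tri([ray(D["scene"],a),ray(D["top"],b)]);S.append(p);print(p.round(1),e)
S=np.array(S);print(np.linalg.norm(np.diff(S,axis=0),axis=1))
d=S[2]-S[0];psi=np.arctan2(-d[0],d[1]);print("psi",psi)
bx,by,out,up=block_axes(psi);print(bx,by)
yaw=np.arctan2(193.9-156.9,512.4-420.8)
px=[np.cos(yaw),np.sin(yaw),0]
for sg in(1,-1):
    R=frame(px,[0,0,1],sg)
    print(sg,"grasp",inverse_kinematics([420.8,156.9,26],quat(R)))
    R=frame(-out,up,sg)
    for i in range(3):
      for o in(55,190): print(sg,i,o,inverse_kinematics(S[i]+out*o+up*20,quat(R)))
E
```

```text
[ 416.4 -218.7   75.3] [1.0, 1.0]
[ 432.9 -157.6   75.1] [1.4, 1.4]
[450.2 -94.1  75.7] [1.2, 1.2]
[63.27508215 65.79619886]
psi -0.2651126893510857
[ 0.96506298 -0.26201802  0.        ] [0.26201802 0.96506298 0.        ]
1 grasp [ 3.01421511e-01  5.28178517e-02  2.24693656e+00 -4.44089210e-16
  8.41838242e-01  1.48832801e+00]
1 0 55 [-0.68850076 -0.32591534  2.49405234  0.55137113  0.46659394 -2.42669404]
1 0 190 [-0.57696126 -0.18283549  2.22944758  0.35270054  0.53455517 -2.1357148 ]
1 1 55 [-0.48532033 -0.36681344  2.52030229  0.32166     0.40748535 -2.04904336]
1 1 190 [-0.42455707 -0.20704257  2.24933717  0.19038023  0.50207114 -1.86912049]
1 2 55 [-0.25743835 -0.37157807  2.52194002 -0.01185547  0.38040353 -1.55350179]
1 2 190 [-0.25957266 -0.20981366  2.2503411  -0.0067492   0.49021664 -1.56030381]
-1 grasp [ 3.01421511e-01  5.28178517e-02  2.24693656e+00 -4.44089210e-16
  8.41838242e-01 -1.65326464e+00]
-1 0 55 [-0.68850076 -0.32591534  2.49405234  0.55137113  0.46659394  0.71489862]
-1 0 190 [-0.57696126 -0.18283549  2.22944758  0.35270054  0.53455517  1.00587785]
-1 1 55 [-0.48532033 -0.36681344  2.52030229  0.32166     0.40748535  1.0925493 ]
-1 1 190 [-0.42455707 -0.20704257  2.24933717  0.19038023  0.50207114  1.27247216]
-1 2 55 [-0.25743835 -0.37157807  2.52194002 -0.01185547  0.38040353  1.58809086]
-1 2 190 [-0.25957266 -0.20981366  2.2503411  -0.0067492   0.49021664  1.58128884]
```

```bash
python3 - <<'E'
from h import *
from workcell import *
m=get_image("wrist")["mount"]
psi=-.265;bx,by,out,up=block_axes(psi);mid=np.array([433,-158,78.])
def pose(tilt,dist,lat,alt=0):
    # camera looking at elevation 'tilt' deg, from dist
    a=np.radians(tilt);cz=-(bx*np.cos(a)+np.array([0,0,1])*np.sin(a));cx=by;cy=np.cross(cz,cx)
    Rc=np.stack([cx,cy,cz],1);R=Rc@m[:3,:3].T
    C=mid-cz*dist+by*lat
    return C-R@m[:3,3],R
best=[]
for tilt in(40,45,50,55,60,65):
  for dist in(200,230,260,300):
    p,R=pose(tilt,dist,0);q=inverse_kinematics(p,quat(R))
    print(tilt,dist,p.round(),None if q is None else q.round(2))
E
```

```text
40 200 [ 471. -168.   76.] [-0.34  0.89  1.37 -0.08  2.06 -1.64]
40 230 [ 493. -174.   95.] [-0.34  0.9   1.31 -0.08  2.12 -1.64]
40 260 [ 515. -180.  115.] [-0.34  0.92  1.24 -0.08  2.17 -1.64]
40 300 [ 545. -188.  140.] [-0.34  0.95  1.13 -0.08  2.25 -1.65]
45 200 [ 471. -168.   79.] [-0.34  0.83  1.41 -0.08  2.   -1.64]
45 230 [ 491. -173.  101.] [-0.34  0.84  1.35 -0.08  2.05 -1.64]
45 260 [ 512. -179.  122.] [-0.34  0.85  1.29 -0.08  2.1  -1.64]
45 300 [ 539. -186.  150.] [-0.34  0.87  1.19 -0.08  2.18 -1.65]
50 200 [ 471. -168.   83.] [-0.34  0.77  1.46 -0.07  1.93 -1.64]
50 230 [ 489. -173.  106.] [-0.34  0.77  1.4  -0.07  1.98 -1.64]
50 260 [ 508. -178.  129.] [-0.34  0.78  1.34 -0.07  2.03 -1.64]
50 300 [ 533. -185.  159.] [-0.34  0.8   1.25 -0.07  2.11 -1.65]
55 200 [ 470. -168.   86.] [-0.35  0.71  1.51 -0.07  1.86 -1.64]
55 230 [ 487. -172.  111.] [-0.34  0.71  1.45 -0.07  1.91 -1.64]
55 260 [ 503. -177.  135.] [-0.34  0.71  1.4  -0.07  1.96 -1.64]
55 300 [ 525. -183.  168.] [-0.34  0.72  1.32 -0.07  2.03 -1.65]
60 200 [ 469. -167.   90.] [-0.35  0.64  1.55 -0.06  1.78 -1.64]
60 230 [ 484. -171.  116.] [-0.35  0.64  1.51 -0.06  1.84 -1.64]
60 260 [ 498. -175.  142.] [-0.35  0.64  1.46 -0.06  1.89 -1.64]
60 300 [ 518. -181.  176.] [-0.34  0.64  1.38 -0.06  1.96 -1.65]
65 200 [ 468. -167.   93.] [-0.35  0.58  1.61 -0.06  1.71 -1.64]
65 230 [ 480. -170.  120.] [-0.35  0.57  1.56 -0.06  1.76 -1.64]
65 260 [ 493. -174.  147.] [-0.35  0.56  1.52 -0.06  1.81 -1.65]
65 300 [ 509. -178.  183.] [-0.35  0.56  1.45 -0.06  1.89 -1.65]
```

```bash
cat > look.py <<'E'
from h import *
from workcell import *
import pickle
def snap(name):
    s=observe();d=get_image("wrist");cv2.imwrite(f"pics/{name}.png",d["color"]);pickle.dump((s,d),open(f"pics/{name}.pkl","wb"));return s,d
def aim(m,P,tilt,dist,lat,by,bx,vy):
    "camera at elevation tilt with P at camera coordinates (-lat, vy, dist)"
    a=np.radians(tilt);cz=-(bx*np.cos(a)+np.array([0,0,1])*np.sin(a));cx=by;cy=np.cross(cz,cx)
    R=np.stack([cx,cy,cz],1);C=P-cz*dist-cy*vy+by*lat;R=R@m[:3,:3].T
    return C-R@m[:3,3],quat(R)
E
python3 - <<'E'
from look import *
m=get_image("wrist")["mount"]
bx,by,out,up=block_axes(-.265);mid=np.array([433,-158,78.])
p,q=aim(m,mid,48,290,0,by,bx,-68)
move_joints(list(inverse_kinematics([480,80,260],q)))
for i,(t,l) in enumerate([(48,-45),(48,45),(66,0)]):
    p,q=aim(m,mid,t,290,l,by,bx,-68);print(p,l);reach(p,q);hold(.3);s,d=snap(f"b{i}")
print(observe()["t"])
im=[cv2.imread(f"pics/b{i}.png")[40:300] for i in(0,2)]
cv2.imwrite("pics/bb.png",np.vstack(im))
E
```

```text
[ 565.92012537 -240.28926283  102.90474568] -45
[ 589.49195951 -153.43093775  102.90474568] 45
[ 563.20136229 -192.92378315  147.98662085] 0
5.7333
```

View pics/bb.png

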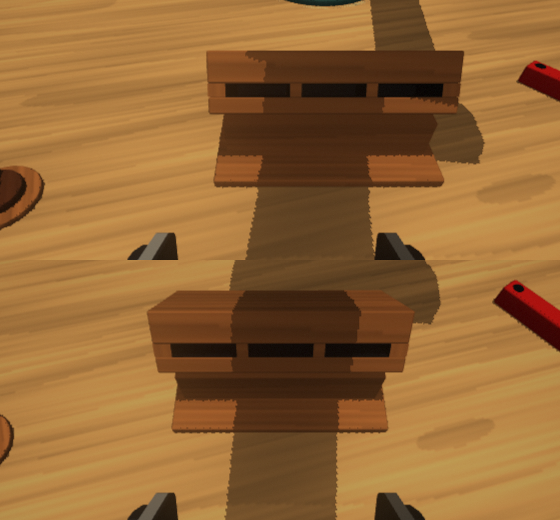

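The crop of b0 shows the mouths almost face-on, at rows ≈131 and columns ≈257, 334 and 410. The steeper b2 shows them at row ≈130, columns ≈203, 281 and 357. Next I'll measure the slot edges.

```bash
python3 - <<'E'
from h import *
import pickle
V=[pickle.load(open(f"pics/b{i}.pkl","rb")) for i in range(3)]
E=[]
for s,d in V:
    c=d["color"].astype(int).max(2);
    m=np.zeros(c.shape,bool);m[105:160,130:480]=(c<42)[105:160,130:480]
    b,l=blobs(m,200);b.sort(key=lambda x:x[0][0]);row=[]
    for ce,st in b:
        x,y,w,h,a=st;print(st,ce.round(1),"row profile",c[y-3:y+h+3,int(ce[0])])
        row.append(cv2.minAreaRect(np.argwhere(l==l[int(ce[1]),int(ce[0])])[:,::-1].astype(np.float32)))
    # sub-edges at the slot centre: top,bottom ; left,right by bbox
    E.append([dict(c=(st[0]+(st[2]-1)/2,st[1]+(st[3]-1)/2),t=(ce[0],np.nonzero(m[:,int(ce[0])])[0].min()-.5),b=(ce[0],np.nonzero(m[:,int(ce[0])])[0].max()+.5),l=(st[0]-.5,ce[1]),r=(st[0]+st[2]-.5,ce[1])) for ce,st in b])
for k in "ctblr":
    P=np.array([tri([ray(d,E[v][i][k],s) for v,(s,d) in enumerate(V)])[0] for i in range(3)])
    e=[tri([ray(d,E[v][i][k],s) for v,(s,d) in enumerate(V)])[1] for i in range(3)]
    print(k,P.round(1).tolist(),e,np.linalg.norm(np.diff(P,axis=0),axis=1).round(1),"psi",-np.arctan2((P[2]-P[0])[0],(P[2]-P[0])[1]))
E
```

```text
[226 124  64  13 803] [258.4 129.9] row profile [121  92  58  33  33  34  34  35  33  34  34  34  34  32  32  39 104 136
 127]
[302 124  65  13 835] [333.6 130. ] row profile [81 72 48 24 22 23 21 24 23 23 22 22 24 22 21 22 55 76 78]
[378 123  65  14 881] [410.2 129.6] row profile [ 80  77  66  41  12  14  12  13  15  13  14  15  13  14  14  12  20  78
  98 106]
[130 124  54  12 645] [156.5 129.5] row profile [115  76  45  36  36  37  37  37  37  35  36  34  36  35  35  69 118 135]
[197 123  64  13 821] [228.4 129.1] row profile [90 84 64 36 34 34 33 31 30 33 31 31 30 30 31 31 46 69 82]
[273 123  64  13 832] [304.5 129. ] row profile [86 79 57 28 26 27 26 27 27 27 25 29 27 27 26 24 51 76 79]
[171 124  66  13 819] [203.9 129.9] row profile [121 103  60  30  30  31  31  29  29  28  31  31  30  30  30  39 101 131
 119]
[248 123  66  14 848] [280.5 129.9] row profile [74 75 68 44 18 17 18 17 18 20 18 17 16 15 17 17 23 55 72 71]
[325 123  66  14 856] [356.8 129.9] row profile [ 73  87  86  49  19  16  17  18  18  15  19  19  17  21  19  21  30  95
 124 113]
c [[417.0, -215.3, 76.7], [436.9, -154.5, 79.7], [453.9, -92.9, 80.0]] [[0.5, 2.0, 1.8], [0.4, 0.2, 0.2], [0.1, 0.2, 0.1]] [64.1 63.9] psi -0.2924032130106311
t [[414.1, -213.9, 80.9], [433.7, -153.8, 83.8], [451.1, -92.8, 84.7]] [[0.5, 1.6, 1.5], [0.2, 0.4, 0.1], [0.3, 0.4, 0.5]] [63.3 63.4] psi -0.2968559754951491
b [[421.9, -216.2, 73.9], [441.0, -155.8, 76.2], [458.2, -94.2, 76.5]] [[0.1, 2.0, 1.9], [0.3, 0.3, 0.0], [0.3, 0.2, 0.1]] [63.4 63.9] psi -0.2897750010678521
l [[406.3, -240.9, 73.7], [429.8, -180.8, 79.7], [446.7, -119.1, 79.9]] [[1.2, 4.4, 3.8], [0.2, 0.5, 0.5], [0.1, 0.3, 0.2]] [64.8 63.9] psi -0.3208314646524481
r [[427.8, -190.6, 80.1], [445.0, -128.6, 80.4], [461.7, -67.2, 80.6]] [[0.1, 0.3, 0.4], [0.3, 0.3, 0.2], [0.1, 0.4, 0.5]] [64.3 63.7] psi -0.2679668082719508
```

```bash
python3 - <<'E'
from look import *
m=get_image("wrist")["mount"]
psi=-.268;bx,by,out,up=block_axes(psi);mid=np.array([436.9,-154.5,79.7])
p,q=aim(m,mid,55,320,0,-by,bx,-75);print(p,inverse_kinematics(p,q))
reach(p,q);hold(.3);s,d=snap("b3")
print("pred",[proj(d,mid+k*64*by,s).round(1) for k in(-1,0,1)])
yaw=np.radians(22);px=np.array([np.cos(yaw),np.sin(yaw),0]);py=np.array([-px[1],px[0],0])
C=np.array([460,173,6.])
for i,(sg,dx) in enumerate([(-1,0),(-1,60)]):
    # camera vertical-ish, camera x=+-py ; image up is -+px
    p,q=aim(m,C,80,330,dx,py*sg,px*-sg,-40);print(p);reach(p,q);hold(.3);snap(f"p{i}")
print(observe()["t"])
cv2.imwrite("pics/bp.png",np.hstack([cv2.resize(cv2.imread(f"pics/{n}.png"),(400,300)) for n in("b3","p0")]))
E
```

```text
[ 437.84005577 -155.34721249  259.51765973] [-0.3707118   0.04841695  1.80676117 -0.03086184  1.57900035  1.47134923]
pred [array([342.8, 129.3]), array([274.2, 129.3]), array([205.6, 129.3])]
[424.27089661 157.95185526 173.21845138]
[446.74729222 102.32082399 173.21845138]
11.05
```

View pics/bp.png

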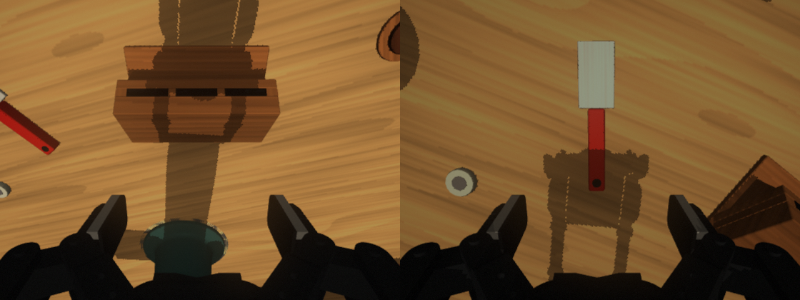

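Left half (b3): the mouths are at row ≈129, with columns ≈206, 275 and 343 at full scale. Right half (p0): the paddle points up the image, with the blade at full-scale (834−560, 105) and the handle at about (275,210).

```bash
python3 - <<'E'
from h import *
import pickle
s,d=pickle.load(open("pics/b3.pkl","rb"));c=d["color"].astype(int).max(2)
m=np.zeros(c.shape,bool);m[115:145,160:400]=(c<42)[115:145,160:400]
for ce,st in blobs(m,150)[0]: print("b3",st,ce.round(1))
R={}
for n in("p0","p1"):
    s,d=pickle.load(open(f"pics/{n}.pkl","rb"));c=d["color"].astype(int)
    red=(c[...,2]>60)&(c[...,1]<.35*c[...,2])&(c[...,0]<.35*c[...,2])
    wh=(c.min(2)>110)&(c.max(2)-c.min(2)<40)
    out=[]
    for k,hi in((red,290),(wh,290)):
        k=k.copy();k[hi:]=0;b,l=blobs(k,300)
        cand=[cv2.minAreaRect(np.argwhere(l==i)[:,::-1].astype(np.float32)) for i in range(1,l.max()+1) if (l==i).sum()>300]
        r=max(cand,key=lambda r:max(r[1])*(max(r[1])>1.5*min(r[1])));out.append(r);print(n,r)
    R[n]=(s,d,out)
for k in(0,1): print(tri([ray(R[n][1],R[n][2][k][0],R[n][0]) for n in R]))
for n in R:
    s,d,o=R[n];h=plane(d,o[0][0],24,s);
    bp=cv2.boxPoints(o[1]);W=np.array([plane(d,u,6,s) for u in bp]);e=np.linalg.norm(np.roll(W,-1,0)-W,axis=1)
    hp=cv2.boxPoints(o[0]);H=np.array([plane(d,u,24,s) for u in hp]);f=np.linalg.norm(np.roll(H,-1,0)-H,axis=1)
    b=W.mean(0);print(n,"handle",h.round(1),f.round(),"blade",b.round(1),e.round(),"dist",np.linalg.norm((b-h)[:2]),"yaw",np.degrees(np.arctan2(*(b-h)[1::-1])))
E
```

```text
b3 [178 124  58  11 588] [207.3 129.1]
b3 [246 124  58  11 613] [275.  128.8]
b3 [315 124  58  10 576] [343.5 128.5]
p0 ((275.0, 209.0), (114.0, 22.0), 90.0)
p0 ((274.0, 103.99999237060547), (49.99999237060547, 91.99998474121094), 0.0)
p1 ((212.40029907226562, 208.90768432617188), (114.60758209228516, 23.09830665588379), 87.79740142822266)
p1 ((211.44989013671875, 103.49250793457031), (91.82058715820312, 49.909732818603516), 89.04515838623047)
(array([426.19463039, 157.02263481,  22.17704091]), [0.2, 0.2])
(array([515.41023504, 193.94870527,   6.36642615]), [0.1, 0.1])
p0 handle [426.7 157.2  24. ] [ 20. 108.  21. 108.] blade [514.7 193.6   6. ] [83. 46. 83. 48.] dist 95.21834188129336 yaw 22.489967673221482
p1 handle [426.4 156.8  24. ] [ 21. 108.  22. 108.] blade [514.5 193.7   6. ] [45. 82. 47. 82.] dist 95.47283384361397 yaw 22.73536710948336
```

```bash
python3 - <<'E'
from look import *
yaw=np.radians(22.5);px=np.array([np.cos(yaw),np.sin(yaw),0])
q=quat(frame(px,[0,0,1],-1))
g=np.array([425,156.7,0])
reach(g+[0,0,100],q)
print(move_linear(g+[0,0,27],120,stop_force=6))
s=observe();print(s["eef_pos"],s["ft_force"])
set_gripper(15,80);hold(.3)
s=observe();print(s["eef_pos"],s["grip_width"],s["finger_force"],s["ft_force"])
np.savez("grasp.npz",p=s["eef_pos"],o=s["orientation"])
move_linear(g+[0,0,130],150);hold(.4)
s,d=snap("g0");print(s["t"],s["eef_pos"],s["grip_width"],s["ft_force"],s["wrist_torque"])
E
```

```text
False
[425.47087287 156.83258624  27.36853173] [-0.34701402 -0.14458386 -0.6621016 ]
[424.97743456 156.68112688  26.96610631] 14.933083055855587 0.0 [-0.16930608 -0.05571407  0.5097315 ]
16.5333 [424.6907498  156.605234   129.47949509] 14.842241775535479 [-0.5039623  -0.05662917 -0.24857623] [-0.02690804 -0.01348722 -0.00542195]
```

View pics/g0.png

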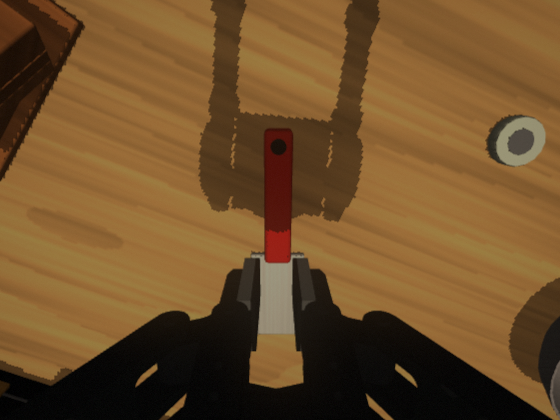

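The g0 image shows the handle still on the table, running from (278,128) to (278,262), with the fingers closed above it around row 255. So the grasp missed. I'll zoom in on the fingertips to find their real position.

```bash
python3 - <<'E'
import cv2,numpy as np
a=cv2.imread("pics/g0.png")[225:405,170:380];b=cv2.imread("pics/p0.png")[240:400,100:450]
a=cv2.convertScaleAbs(cv2.resize(a,None,fx=2,fy=2,interpolation=2),alpha=2);b=cv2.convertScaleAbs(cv2.resize(b,(380,360)),alpha=2)
cv2.imwrite("pics/z.png",np.hstack([a,b]))
E
```

```text
(no output)
```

View pics/z.png

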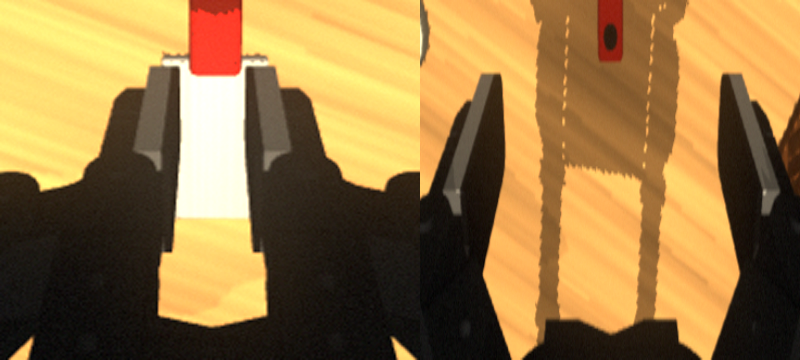

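The left half shows the closed tips at full-image row ≈258, with a gap of ≈32 px for a 15 mm opening. The right half shows the open tips at row ≈272, with a gap of ≈196 px for 85 mm. Both put the tips about 30 mm farther back than the text says, which explains the miss. I'll check this with a slow guarded touch on the table, fingers open either side of the handle.

```bash
python3 - <<'E'
from look import *
yaw=np.radians(22.5);px=np.array([np.cos(yaw),np.sin(yaw),0])
q=quat(frame(px,[0,0,1],-1));g=np.array([425,156.7,0])
set_gripper(85);move_linear(g+[0,0,30],150)
r=move_linear(g+[0,0,-28],30,q,stop_force=4)
s=observe();print(r,s["eef_pos"],s["ft_force"],s["t"])
E
```

```text
True [424.97232516 156.68392395 -24.19274824] [-0.42018429 -1.24220959  5.07305492] 19.7
```

The open tips touch the table at TCP z = −24, which agrees with the camera: the fingers really end about 33 mm short of the stated length. I'll redo the grasp with that offset.

```bash
python3 - <<'E'
from look import *
yaw=np.radians(22.5);px=np.array([np.cos(yaw),np.sin(yaw),0])
q=quat(frame(px,[0,0,1],-1));g=np.array([425,156.7,0])
move_linear(g+[0,0,-8],60,q)
set_gripper(12,80);hold(.3)
s=observe();print(s["eef_pos"],s["grip_width"],s["finger_force"],s["ft_force"])
np.savez("grasp.npz",p=s["eef_pos"],o=s["orientation"])
move_linear(g+[0,0,100],150);hold(.4)
s,d=snap("g1");print(s["t"],s["eef_pos"],s["grip_width"],s["ft_force"],s["wrist_torque"])
E
```

```text
[425.16895219 156.79123254  -7.87543589] 20.529930638519275 79.82853770256042 [-0.84971363 -0.60481499  1.83017914]
22.3 [424.7254398  156.60446694  99.52227811] 20.599760378727172 [-0.37294203  0.09162171 -2.15724707] [-0.02154699  0.05931792  0.01260032]
```

View pics/g1.png

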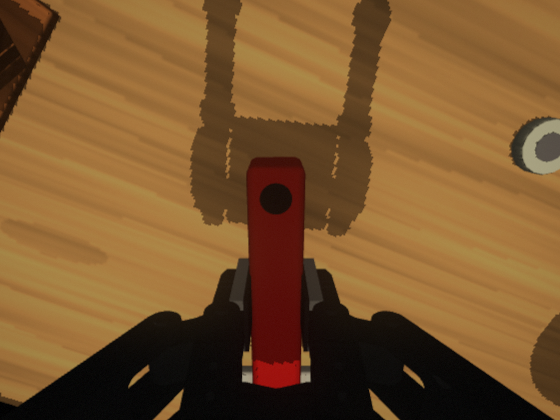

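The paddle is held: the handle runs from row 158 to about 387 in the image, centred on column 276. Now I'll go to the pre-insertion pose, after an IK check, and check the blade in the fixed views.

```bash
cat >> look.py <<'E'
psi=-.268;bx,by,out,up=block_axes(psi);mid=np.array([436.9,-154.5,79.7])
TIP=np.array([-138.,0,-10.9]);Rin=frame(-out,up,-1);Qin=quat(Rin)
SL=dict(left=mid+64*by,mid=mid,right=mid-64*by)
def tcp(slot,depth,dy=0,dz=0): return SL[slot]-out*depth+by*dy+up*dz-Rin@TIP
E
python3 - <<'E'
from look import *
for k in SL:
    for dep in(-45,85):
        j=inverse_kinematics(tcp(k,dep),Qin);print(k,dep,tcp(k,dep).round(),None if j is None else j.round(2))
p=tcp("left",-45)
reach([450,60,200],Qin)
reach(p+[20,0,40],Qin);move_linear(p,120);hold(.5)
s=observe();print(s["t"],s["eef_pos"]-p,s["ft_force"])
ims=[]
for n in("scene","top"):
    d=get_image(n);cv2.imwrite(f"pics/{n}1.png",d["color"]);np.savez(f"pics/{n}1.npz",**d)
    u=proj(d,SL["left"]+out*45).astype(int);u=np.clip(u,[50,45],[509,374])
    ims.append(cv2.resize(d["color"][u[1]-45:u[1]+45,u[0]-50:u[0]+50],(400,360),interpolation=2));print(n,u)
snap("i0");cv2.imwrite("pics/pre.png",np.hstack(ims))
E
```

```text
left -45 [ 604. -134.  176.] [-0.25 -0.15  2.25 -0.02  0.43  1.6 ]
left 85 [ 502. -106.  101.] [-0.25 -0.27  2.51 -0.04  0.3   1.62]
mid -45 [ 587. -196.  176.] [-0.41 -0.14  2.25  0.19  0.44  1.28]
mid 85 [ 485. -168.  101.] [-0.46 -0.27  2.51  0.35  0.32  1.09]
right -45 [ 571. -258.  176.] [-0.56 -0.12  2.23  0.37  0.47  1.  ]
right 85 [ 468. -229.  101.] [-0.65 -0.24  2.48  0.61  0.39  0.68]
27.8417 [ 0.16092959 -0.09786936  0.2186753 ] [ 0.18698532 -0.00410534 -2.22955193]
scene [207 193]
top [340 233]
```

View pics/pre.png

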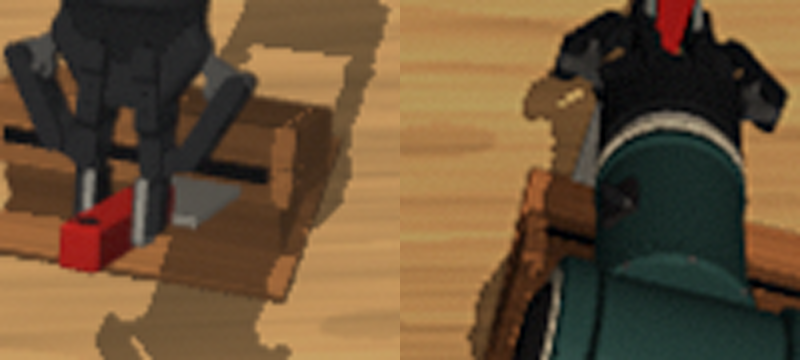

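The scene view is strongly foreshortened: the blade tip is near crop (235,187) and the handle end near (85,245). The top view is mostly blocked by the arm. I'll compare predicted corners with the scene pixels.

```bash
python3 - <<'E'
from look import *
d=dict(np.load("pics/scene1.npz"));import pickle
u0=np.array([207,193]);cr=lambda X:((proj(d,np.array(X)-[4,3,4.6])-u0+[50,45])*4).round(0)
t=SL["left"]+out*45
for n,X in dict(tipR=t+24*by+3*up,tipL=t-24*by+3*up,shR=t+85*out+24*by+3*up,shL=t+85*out-24*by+3*up,rearTopL=t+195*out-11*by+21*up,rearTopR=t+195*out+11*by+21*up,rearBotL=t+195*out-11*by-3*up,rearBotR=t+195*out+11*by-3*up,hFrontTopR=t+85*out+11*by+21*up).items(): print(n,cr(X))
for k in SL: print(k,cr(SL[k]))
c=d["color"].astype(int)[148:238,157:257]
red=(c[...,2]>90)&(c[...,1]<50);y,x=np.nonzero(red);hull=cv2.approxPolyDP(cv2.convexHull(np.stack([x,y],1).astype(np.float32)),1.2,True);print("red",(hull[:,0]*4+2).tolist())
gr=(c.max(2)-c.min(2)<25)&(c.min(2)>80);b,l=blobs(gr,20)
for ce,st in b:
    y,x=np.nonzero(l==l[st[1]:st[1]+st[3],st[0]:st[0]+st[2]].max() if 0 else l==0*l-1) if 0 else np.nonzero((l>0))
    break
n,l,st,ce=cv2.connectedComponentsWithStats(gr.astype(np.uint8))
for i in range(1,n):
    if st[i,4]>20:
        y,x=np.nonzero(l==i);hh=cv2.approxPolyDP(cv2.convexHull(np.stack([x,y],1).astype(np.float32)),1.2,True);print("gray",(hh[:,0]*4+2).tolist())
E
```

```text
tipR [238. 185.]
tipL [164. 173.]
shR [191. 217.]
shL [111. 203.]
rearTopL [ 53. 221.]
rearTopR [ 94. 229.]
rearBotL [ 50. 267.]
rearBotR [ 91. 274.]
hFrontTopR [172. 182.]
left [223. 169.]
mid [130. 153.]
right [ 38. 138.]
red [[130.0, 190.0], [130.0, 250.0], [98.0, 270.0], [62.0, 266.0], [62.0, 230.0]]
gray [[90.0, 170.0], [94.0, 182.0], [86.0, 206.0]]
gray [[146.0, 182.0], [138.0, 242.0], [138.0, 182.0]]
```

The predicted tip and handle corners agree with the scene to within 1–2 px, so I'll try the left slot, guarded.

```bash
cat >> look.py <<'E'
def depth(slot,s):
    v=s["eef_pos"]+rot(s["orientation"])@TIP-SL[slot]; return (-v@out).round(1),(v@by).round(1),(v@up).round(1)
def tryslot(slot,dy=0,dz=1,to=86):
    move_linear(tcp(slot,-8,dy,dz),120,Qin);hold(.15)
    r=move_linear(tcp(slot,to,dy,dz),40,stop_force=8)
    s=observe();print(slot,r,"depth,lat,up",depth(slot,s),"F out/by/up",[(s["ft_force"]@a).round(1) for a in(out,by,up)],"w",s["grip_width"].round(1),"t",s["t"]);return s
E
python3 - <<'E'
from look import *
tryslot("left")
E
```

```text
Traceback (most recent call last):
  File "look.py", line 20, in tryslot
    s=observe();print(slot,r,"depth,lat,up",depth(slot,s),"F out/by/up",[(s["ft_force"]@a).round(1) for a in(out,by,up)],"w",s["grip_width"].round(1),"t",s["t"]);return s
                                                                                                                             ^^^^^^^^^^^^^^^^^^^^^
AttributeError: 'float' object has no attribute 'round'
```

```bash
sed -i 's/s\["grip_width"\].round(1)/s["grip_width"]/' look.py; python3 - <<'E'
from look import *
s=observe();print(depth("left",s),[(s["ft_force"]@a).round(1) for a in(out,by,up)],s["grip_width"],s["t"])
E
```

```text
(np.float64(54.5), np.float64(0.0), np.float64(0.6)) [np.float64(2.9), np.float64(1.0), np.float64(-1.7)] 20.376242890588838 30.125
```

It went in cleanly and stopped at ≈55 mm, so this is the 56 mm slot. Next is the middle one.

```bash
python3 - <<'E'
from look import *
move_linear(tcp("left",-15,0,1),120)
tryslot("mid")
E
```

```text
mid True depth,lat,up (np.float64(36.3), np.float64(-0.3), np.float64(0.7)) F out/by/up [np.float64(2.8), np.float64(-1.2), np.float64(-1.1)] w 20.460731066096066 t 32.9667
```

That one ends at 38 mm (both read ≈1.6 mm short), so the right slot is the deep one.

```bash
python3 - <<'E'
from look import *
move_linear(tcp("mid",-15,0,1),120)
tryslot("right")
E
```

```text
right False depth,lat,up (np.float64(83.0), np.float64(-0.5), np.float64(1.0)) F out/by/up [np.float64(3.8), np.float64(1.8), np.float64(-4.1)] w 20.265266995662753 t 36.8917
```

```bash
python3 - <<'E'
from look import *
set_gripper(50);hold(.3)
p=observe()["eef_pos"];move_linear(p+up*40,60);move_linear(p+up*110+out*60,120);hold(.4)
s=observe();print(s["t"],s["ft_force"])
d=get_image("scene");u=proj(d,SL["right"]+out*40).astype(int)
cr=d["color"][u[1]-45:u[1]+45,u[0]-50:u[0]+50]
w=snap("f")[1]["color"]
cv2.imwrite("pics/fin.png",np.hstack([cv2.resize(cr,(400,360),interpolation=2),cv2.resize(w,(400,360))]))
E
```

```text
39.7167 [-0.58484643  0.45001497 -0.72330651]
```

View pics/fin.png

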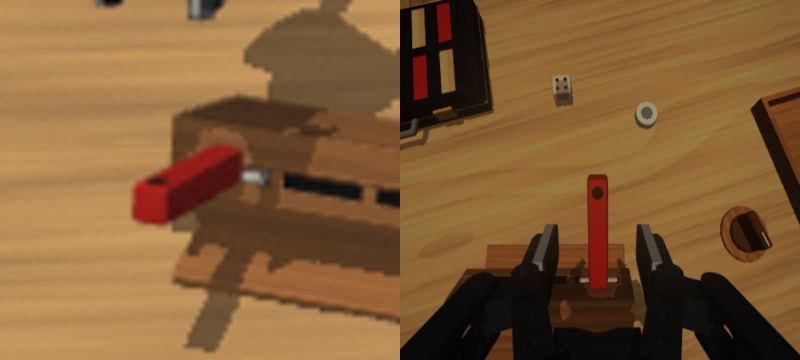

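The left scene crop shows the paddle in the right slot with a sliver of blade at (257,175). In the wrist view the sliver is at crop (600,281) and the handle's rear end is at (598,180). I'll measure the gap to the mouth face.

```bash
python3 - <<'E'
from look import *
import pickle
s,d=pickle.load(open("pics/f.pkl","rb"));c=d["color"].astype(int)
def onplane(uv,h):
    o,v=ray(d,uv,s);o=o-SL["right"];k=(h-o@up)/(v@up);p=o+k*v;return [float(round(p@a,1)) for a in(out,by,up)]
wh=(c.min(2)>110);wh[:310]=0;wh[350:]=0;wh[:,:230]=0;wh[:,330:]=0
y,x=np.nonzero(wh);print("white",x.min(),x.max(),y.min(),y.max())
for X in sorted(set(x))[::4]: q=y[x==X];print(X,onplane((X,q.min()-.5),3),onplane((X,q.max()+.5),3))
red=(c[...,2]>60)&(c[...,1]<.35*c[...,2])&(c[...,0]<.35*c[...,2]);red[:190]=0;red[:,:230]=0;red[:,330:]=0;red[345:]=0
y,x=np.nonzero(red);m=(x>268)&(x<285);print("red",x.min(),x.max(),y.min(),y.max(),"rear top",onplane((276,y[m].min()-.5),21),"front",onplane((276,y[m].max()+.5),21))
E
```

```text
white 301 301 326 326
301 [3.8, -22.6, 3.0] [2.7, -22.6, 3.0]
red 263 290 204 336 rear top [120.1, -0.8, 21.0] front [6.8, -0.9, 21.0]
```

The gap reads roughly 4–8 mm, which is too close to the 7 mm limit. I'll close the fingers and nudge the handle's rear end home, guarded.

```bash
python3 - <<'E'
from look import *
F=np.array([0,0,-12.])
P=lambda o,u:SL["right"]+out*o+by*-.8+up*u-Rin@F
set_gripper(0)
move_linear(P(150,70),150,Qin);move_linear(P(150,4),100);hold(.2)
r=move_linear(P(117,4),25,stop_force=12)
s=observe();v=s["eef_pos"]+Rin@F-SL["right"];print(r,v@out,v@up,[(s["ft_force"]@a).round(1) for a in(out,by,up)],s["t"])
move_linear(P(150,4),100);move_linear(P(150,90),150);move_linear(P(115,110),100);hold(.4)
s,d=snap("f2");s2=observe();print(s2["t"],s2["ft_force"])
def onplane(uv,h):
    o,v=ray(d,uv,s);o=o-SL["right"];k=(h-o@up)/(v@up);p=o+k*v;return [float(round(p@a,1)) for a in(out,by,up)]
c=d["color"].astype(int)
red=(c[...,2]>60)&(c[...,1]<.35*c[...,2])&(c[...,0]<.35*c[...,2]);red[:150]=0;red[:,:230]=0;red[:,330:]=0
y,x=np.nonzero(red);m=(x>268)&(x<285);print(y[m].min(),y[m].max(),"rear",onplane((276,y[m].min()-.5),21),"front",onplane((276,y[m].max()+.5),21))
cv2.imwrite("pics/f2c.png",cv2.resize(d["color"][180:400,180:380],(600,600*220//200)[:2])[:600])
E
```

```text
False 121.8322122033784 5.274997266056218 [np.float64(7.5), np.float64(1.1), np.float64(-0.7)] 43.35
45.5583 [ 1.10353347  0.69124484 -0.06875739]
209 258 rear [120.5, -1.5, 21.0] front [81.4, -1.5, 21.0]
```

View pics/f2c.png

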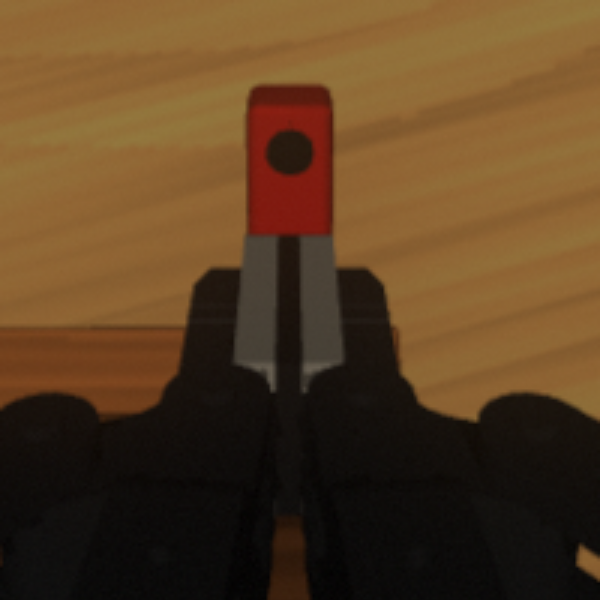

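The crop shows the handle's rear face (dark red, crop rows 85–105) above its top edge. My earlier "rear" reading therefore included the rear face. I'll recompute with the real top edge and hand in if it agrees with the push, which stalled with the rear end at ≈111 mm (home is 110).

```bash
python3 - <<'E'
from look import *
import pickle
s,d=pickle.load(open("pics/f2.pkl","rb"))
def onplane(uv,h):
    o,v=ray(d,uv,s);o=o-SL["right"];k=(h-o@up)/(v@up);p=o+k*v;return float(round(p@out,1))
g=onplane((276,180+105/3),21);b=onplane((276,180+85/3),-3);print("rear top edge",g,"rear bottom edge",b,observe()["ft_force"])
if g<115: print(sign_off())
E
```

```text
rear top edge 115.7 rear bottom edge 112.8 [ 1.10353347  0.69124484 -0.06875739]
```

The estimates for the rear end are 111 (contact), 112.8 and 115.7 mm, so the gap is about 1–6 mm. All are within the 7 mm limit, and the contact stall is the most reliable of the three. Handing in.

```bash
python3 -c "
from workcell import *
print(observe()['t'],sign_off())"
```

```text
the job is handed in; nothing more can be done
45.5583 None
```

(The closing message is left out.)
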